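Fit the fresh backup battery cassette and close the slide cover

TASK

Fit the fresh backup battery in the axis controller: slide the orange cover fully open, lower the fresh blue cassette (the one without red tape) into the compartment so that it lies flat with its brass contacts facing the compartment's contacts, under the yellow mark, and slide the cover fully shut. Do not drop the cassette or force the cover against it, and leave the used cassette with the red tape and the other things on the bench where they are.

Things in the scene. Friction and masses are not known exactly. Their poses are not given: they have to be found in the camera images.
- compartment (a point): Centre of the floor of the open-topped battery compartment in the grey axis controller fixed to the bench. Axes are the controller's: x along the compartment's length, y along the cover's slide, z up. Inside it is 90 mm (x) by 62 mm (y) with vertical walls; its floor is 4 mm above the bench, its rim 39 mm above its floor. A guide rail beyond each x wall rises to 48 mm above the floor.
- yellow_mark (a point): Middle of the yellow strip on the -x guide rail of the controller, 50 mm from the compartment's middle and 49 mm above its floor; on the compartment's wall under it are the two brass spring contacts. The controller is 109 mm (x) by 200 mm (y). Beside the compartment, towards +y, is a closed deck at rim height over which the cover slides, then cooling fins 48 mm above the floor.
- cover (a joint): Slide of the flat orange cover, in m: 0 = fully shut over the compartment (hiding it), 0.070 = fully open (end stop), growing as the cover moves along the compartment's +y axis over the deck. It starts shut or up to 20 mm open, runs stiffly (about 2.5 N of friction, no spring) and stays where it is left. From 0.068 on the compartment is quite clear.
- cover_grip (a point): Centre of the upright grip bar on the cover; moves with it, with the compartment's axes. The bar is 50 mm along x, 10 mm thick along y (the slide) and 15 mm high (7.5 mm below to 7.5 mm above this point), on the middle of the cover's plate, 97 mm (x) by 74 mm (y) by 4 mm. With the cover shut this point is straight above compartment, 51 mm above its floor.
- fresh_mid (a point): Middle, half-way up its 36 mm height, of the fresh battery cassette: blue block 84 mm (x) by 56 mm (y) by 21 mm high, white label, yellow -x end with brass contacts, no red tape; ~0.16 kg. On top, in the middle, a black grip rib 12 mm thick (x), 40 mm long (y), 15 mm high (3 to 18 mm above this point). Lies flat on the bench, any way round (x may point anywhere).
- fresh_contacts (a point): Middle of the contact end face (-x end, 42 mm from the middle, 10.5 mm above the underside) of the fresh cassette. Seated, the cassette's axes agree with compartment's, with 3 mm of play all round; its middle is then 18 mm above the compartment's floor and the cover passes 3.5 mm above its rib.
- spent_mid (a point): Middle of the used battery cassette, the same in shape and size as the fresh one but with a red tape round its body and over its rib. Lies flat on the bench; leave it.
- glass_mid (a point): Middle of an empty clear shot glass, 62 mm high, 52 mm across at the rim, standing on the bench. Leave it.
- driver_grip (a point): Handle of a red screwdriver, 190 mm long, lying on the bench along its x axis. Leave it.
- spanner_grip (a point): Handle of a steel spanner, 160 mm long, lying on the bench along its x axis. Leave it.
- air_gripper_mid (a point): Middle of a loose aluminium pneumatic gripper, block 60 by 46 by 36 mm with two steel jaws at its +x end and two blue air fittings on top (46 mm high in all). Leave it.
- lamp_mid (a point): Middle of a green pilot lamp, 42 mm high and 30 mm across, standing on the bench. Leave it.

How it is judged (in metres and radians):
On the way, in this order (a step that is already met when the one before it is completed fails the run):
1. the cover is slid open (value of joint cover above 0.062 m), for 0.2 s.
2. the fresh cassette lies flat on the compartment's floor, contacts to contacts, with the cover still open (value of joint cover above 0.055 m and horizontal distance between fresh_mid and compartment below 0.007 m and z of fresh_mid in the frame of compartment below 0.0205 m and angle between fresh_mid's own z axis and vertical below 0.06 rad and x of fresh_contacts in the frame of compartment below -0.035 m), for 0.2 s.
At the end, for the whole second after the job is handed in: The cover is fully shut (within 3 mm of its closed stop) and the fresh cassette lies flat (within 0.06 rad) on the compartment's floor (within 2.5 mm), within 7 mm of the compartment's middle, its contact end at the compartment's contact (-x) wall (value of joint cover below 0.003 m and horizontal distance between fresh_mid and compartment below 0.007 m and z of fresh_mid in the frame of compartment between 0.0155 and 0.0205 m and angle between fresh_mid's own z axis and vertical below 0.06 rad and x of fresh_contacts in the frame of compartment below -0.035 m); the robot touches nothing.
It fails at once if the used cassette is moved more than 20 mm (distance of spent_mid from where it was at the start of the episode above 0.02 m).
It fails at once if the glass, screwdriver, spanner, pneumatic gripper or pilot lamp is moved more than 30 mm (distance of any of glass_mid, driver_grip, spanner_grip, air_gripper_mid, lamp_mid from where it was at the start of the episode above 0.03 m).
It fails at once if the fresh cassette is dropped (falls freely faster than 0.55 m/s, about 15 mm) (linear speed of fresh above 0.55 m/s and contact force between the fingers and fresh below 0.1 N).
It fails at once if the cover is forced against the fresh cassette (more than 20 N) (contact force between cover and fresh above 20 N).
It also fails if it takes over 64 s, if anything falls off the work surface, if the arm or the gripper's body presses on something with over 40 N, if the wrist force passes 120 N, or if a joint passes its speed limit or range.

ROBOT

A 7-joint arm with a two-finger parallel gripper is mounted at the origin on the work surface. World frame = base frame: x ahead of the robot, y to its left, z up, the work surface at z = 0. Lengths are in mm, angles in rad, forces in N, time in s.
With the tool pointing down it reaches from about 400 to 875 mm from the base axis. Payload 19.3 kg.
Tool frame: the origin (TCP) lies at the very end of the fingers, on their centre line; the grasp point (between the pads) lies 19 mm behind it (grip_point_offset is the z of the grasp point in the tool frame, in mm); z points along the fingers, x is the direction in which the jaws open and shut, and the axes are right-handed (so a half turn about z gives the same grasp; the last joint's range is limited). The gripper opens to 85 mm and grips with 20 to 120 N. Pads are 22 mm wide; open, the fingers measure 114 mm over their backs; the gripper's body (76 mm by 85 mm) begins 54 mm behind the grasp point. The pads swing forward as they close: fully open they stand 13 mm farther back than shut.
Start: joints at [-1.338, 0.521, -0.036, 1.599, 0.021, 1.021, -0.113], TCP at [186.39, 596.551, 231.291] pointing down, gripper open.
Joint ranges: [-2.91, 2.91], [-0.3, 2.13], [-1.5, 1.42], [0.17, 2.43], [-1.26, 4.41], [0.16, 1.93], [-2.52, 2.52]. Speed limits (rad/s): [1.89, 1.89, 2.39, 2.39, 3.01, 3.01, 3.01].

INTERFACE

Orientations are given as a 3x3 rotation matrix whose columns are the frame's x, y, z axes.
In Python, from workcell import movep, movel, goto_joints, open_gripper, clamp, wait, inverse_kinematics, read_state, camera, PlanningError, finish_job, grip_point_offset gives the robot as it stands. Calls block until the motion is done:
- movep(position, orientation): joint-space move of the TCP to a pose.
- movel(position, frame=None, max_speed=150, guard=None): straight line of the TCP; frame=None keeps the orientation; max_speed is the mean speed in mm/s. With guard (N) it stops when the force on the tool has changed by that much, and returns True; else False.
- goto_joints(angles): joint-space move.
- open_gripper() and clamp(): open the fingers fully, or close them until they stop; the grip force is fixed at half the most.
- wait(seconds).
- inverse_kinematics(position, orientation): joint angles nearest the present ones, or None.
- read_state(): the state.
- camera(name): name is "scene" or "top"; returns a dict with "image" (420x560x3 uint8, blue, green, red), "range_z" (420x560 float32, mm along the optical axis (not along the pixel's ray), 0 where there is no reading), "fx", "fy", "cx", "cy" (pixels), "dist_coeffs" ([k1, k2, p1, p2, k3] as OpenCV has them; the pictures are not rectified), "cam_to_world" (4x4, takes a point from camera to world coordinates). Camera axes: x right, y up, looking along -z (the intrinsics and any distortion apply to the point x, -y, -z); pixel columns grow to the right and rows downward; lengths in mm; the calibration is good to about 2 mm. A picture is of the moment at which its call begins.
A pose or a line that the arm cannot do raises PlanningError and nothing moves.
- finish_job(): hands the job in, once; it reports no verdict.
The state is a dict: "time": time; "qpos": joint angles; "qvel": joint speeds; "joint_efforts": joint torques, N m; "eef_pos": TCP position; "tool_rot": TCP orientation; "ft_force": force on the tool from outside, world axes, zero at the start; "torque": the same for the moment, N m; "finger_gap": finger opening in mm.
Only numpy, scipy, OpenCV 4.12 (cv2) and the standard library are available. Lean on these libraries where they do the work, as an engineer would, in place of code of your own. Each camera call takes 0.05 s, during which the arm holds its last target.

## Working session

There is one attempt and no reset: what is moved stays moved. The work goes in short steps, each a Python script; the robot and the scene stay as the last script left them, time stands still between calls to the robot, and variables do not carry over. Pictures are saved under pics/ and viewed, and the job is handed in when it is done.

```bash
ls; mkdir -p pics
python3 - <<'E'
from workcell import *
import cv2, numpy as np, pickle
s=read_state(); print(s); print(grip_point_offset)
for n in("scene","top"):
    c=camera(n); cv2.imwrite(f"pics/{n}0.png",c["image"]); pickle.dump(c,open(f"pics/{n}0.pkl","wb"))
    print(n,{k:(np.round(v,4) if not np.isscalar(v) else v) for k,v in c.items() if k not in("image","range_z")})
E
```

```text
pics
{'time': 0.0, 'qpos': array([-1.33819176,  0.52205431, -0.03632127,  1.60000173,  0.02122998,
        1.02110372, -0.11279752]), 'qvel': array([ 4.14123407e-05, -8.26470415e-04,  6.36644974e-04,  6.88177748e-04,
       -1.50557967e-03,  8.16187965e-04, -6.33030223e-04]), 'joint_efforts': array([-1.19284861e-03, -9.27109694e+01,  1.97922818e+00, -3.69941890e+01,
        1.77876942e-02,  8.04884825e-03,  3.42422641e-05]), 'eef_pos': array([186.31936545, 596.22466601, 230.70294648]), 'tool_rot': array([[ 2.98195564e-01,  9.54504765e-01, -2.42775169e-04],
       [ 9.54504071e-01, -2.98195642e-01, -1.15619726e-03],
       [-1.17599029e-03,  1.13043007e-04, -9.99999302e-01]]), 'ft_force': array([-0.12101765, -0.45322586, -0.31162737]), 'torque': array([0.02705185, 0.03978657, 0.02455293]), 'finger_gap': 85.65765358873186}
-18.700000000000003
scene {'fx': 429.19358332200267, 'fy': 429.19358332200267, 'cx': 281.50797355169124, 'cy': 201.29721146794776, 'dist_coeffs': array([0.0272, 0.    , 0.    , 0.    , 0.    ]), 'cam_to_world': array([[-7.963000e-01, -4.145000e-01,  4.406000e-01,  9.923527e+02],
       [ 6.049000e-01, -5.468000e-01,  5.789000e-01,  5.783173e+02],
       [ 9.000000e-04,  7.275000e-01,  6.861000e-01,  7.958872e+02],
       [ 0.000000e+00,  0.000000e+00,  0.000000e+00,  1.000000e+00]])}
top {'fx': 463.30040147605393, 'fy': 463.30040147605393, 'cx': 286.1514845957637, 'cy': 214.6376954797338, 'dist_coeffs': array([-0.0117,  0.    ,  0.    ,  0.    ,  0.    ]), 'cam_to_world': array([[-8.1000000e-03,  9.9810000e-01, -6.0300000e-02,  4.8294540e+02],
       [-9.9990000e-01, -7.3000000e-03,  1.3600000e-02, -4.3301000e+00],
       [ 1.3200000e-02,  6.0400000e-02,  9.9810000e-01,  1.3689145e+03],
       [ 0.0000000e+00,  0.0000000e+00,  0.0000000e+00,  1.0000000e+00]])}
```

View pics/scene0.png

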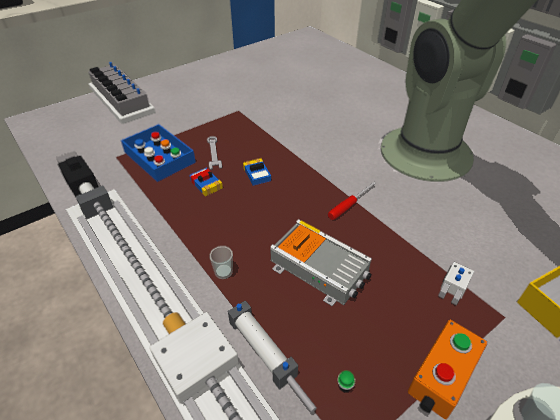

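View pics/top0.png

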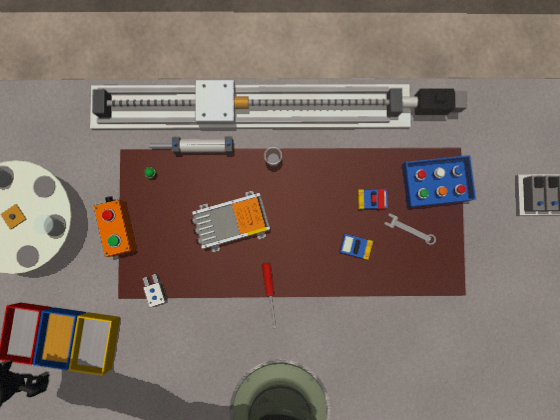

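Both views show the fresh cassette at top (356,246), the taped one at (372,199), and the controller at (231,221) with its orange cover at the right end (250,214). I'll zoom in next.

```bash
cat > h.py <<'E'
import cv2, numpy as np, pickle
def ray(c,uv):
    uv=np.asarray(uv,float).reshape(-1,1,2)
    K=np.array([[c["fx"],0,c["cx"]],[0,c["fy"],c["cy"]],[0,0,1.]])
    n=cv2.undistortPoints(uv,K,np.asarray(c["dist_coeffs"],float)).reshape(-1,2)
    return np.c_[n[:,0],-n[:,1],-np.ones(len(n))]   # per unit depth
def depth_pts(c,uv):
    uv=np.asarray(uv).reshape(-1,2); z=c["range_z"][uv[:,1].astype(int),uv[:,0].astype(int)]
    p=ray(c,uv)*z[:,None]; M=c["cam_to_world"]; return p@M[:3,:3].T+M[:3,3]
def at_z(c,uv,h):
    M=c["cam_to_world"]; d=ray(c,uv)@M[:3,:3].T; o=M[:3,3]
    return o+d*((h-o[2])/d[:,2])[:,None]
def tri(c1,uv1,c2,uv2):
    a=ray(c1,[uv1])[0]@c1["cam_to_world"][:3,:3].T; b=ray(c2,[uv2])[0]@c2["cam_to_world"][:3,:3].T
    o1=c1["cam_to_world"][:3,3];o2=c2["cam_to_world"][:3,3]
    t,_,_,_=np.linalg.lstsq(np.c_[a,-b],o2-o1,rcond=None)
    p=o1+t[0]*a;q=o2+t[1]*b; return (p+q)/2,np.linalg.norm(p-q)
def proj(c,P):
    M=c["cam_to_world"]; q=(np.atleast_2d(P)-M[:3,3])@M[:3,:3]; q=q*[1,-1,-1]
    K=np.array([[c["fx"],0,c["cx"]],[0,c["fy"],c["cy"]],[0,0,1.]])
    return cv2.projectPoints(q,np.zeros(3),np.zeros(3),K,np.asarray(c["dist_coeffs"],float))[0].reshape(-1,2)
def crop(c,x0,y0,x1,y1,k,name):
    im=cv2.resize(c["image"][y0:y1,x0:x1],None,fx=k,fy=k,interpolation=cv2.INTER_CUBIC); cv2.imwrite(name,im)
def L(n): return pickle.load(open(f"pics/{n}.pkl","rb"))
E
python3 - <<'E'
from h import *
t=L("top0");s=L("scene0")
crop(t,185,180,285,255,8,"pics/t_ctrl.png"); crop(t,325,175,405,265,6.6,"pics/t_cas.png")
crop(s,260,210,380,310,6,"pics/s_ctrl.png"); crop(s,180,150,280,200,8,"pics/s_cas.png")
E
```

```text
(no output)
```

View pics/t_ctrl.png

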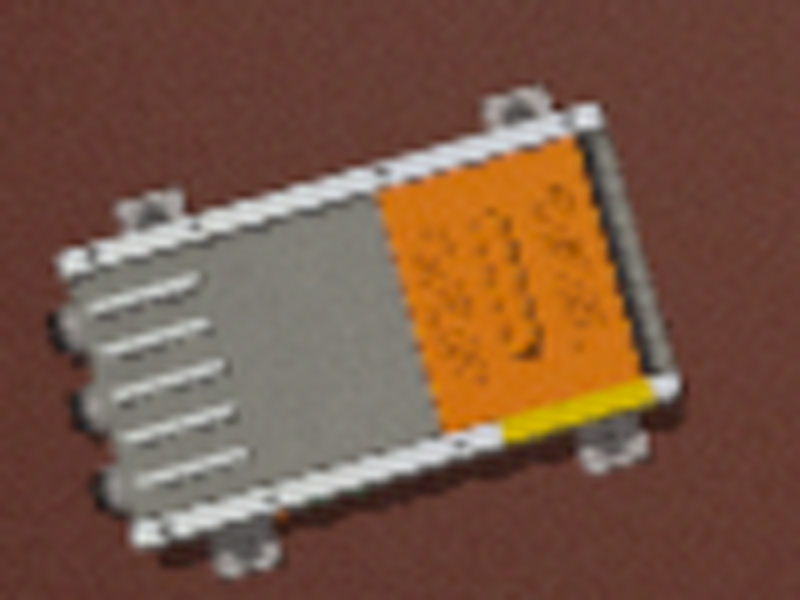

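View pics/t_cas.png

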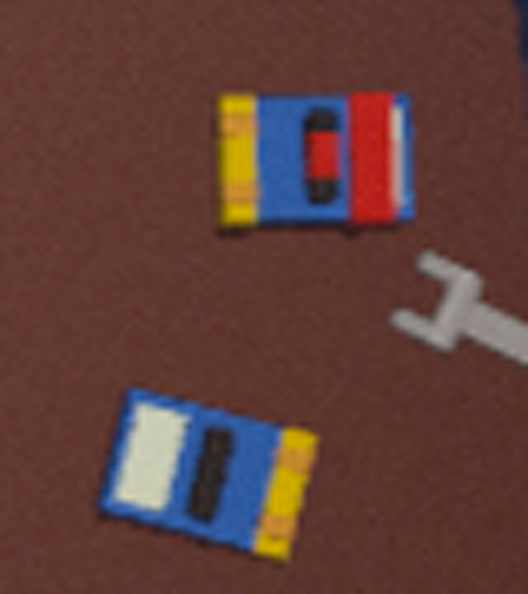

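View pics/s_ctrl.png

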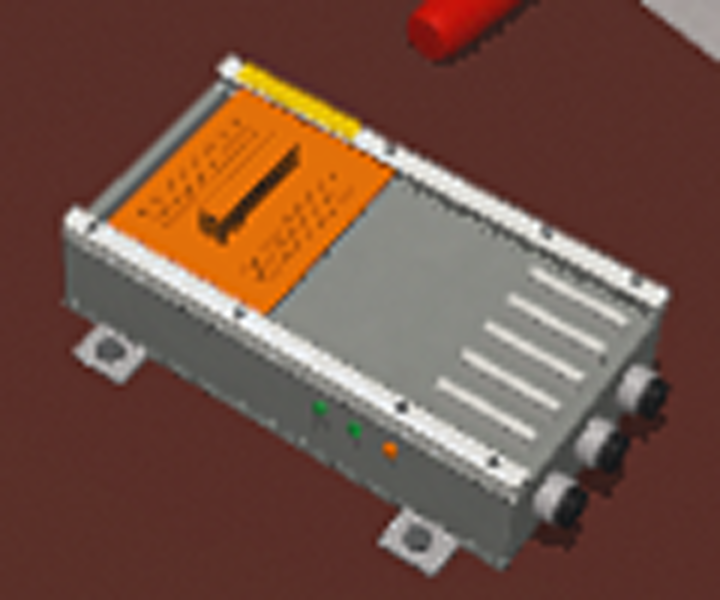

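View pics/s_cas.png

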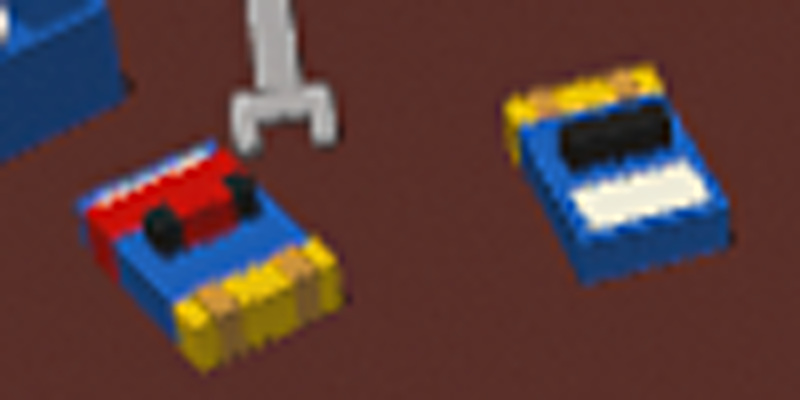

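```bash
cat > fit.py <<'E'
from h import *
from scipy.optimize import minimize
def box(x0,x1,y0,y1,z0,z1): return np.array([[x,y,z] for x in(x0,x1) for y in(y0,y1) for z in(z0,z1)],float)
def place(P,p,yaw,z): 
    c,s=np.cos(yaw),np.sin(yaw); return np.c_[p[0]+c*P[:,0]-s*P[:,1],p[1]+s*P[:,0]+c*P[:,1],z+P[:,2]]
def render(c,boxes,roi,S=8):
    x0,y0,x1,y1=roi; m=np.zeros(((y1-y0)*S,(x1-x0)*S),np.uint8)
    for b in boxes:
        uv=(proj(c,b)-[x0,y0]+.5)*S-.5
        cv2.fillConvexPoly(m,cv2.convexHull(np.round(uv*16).astype(np.int32).reshape(-1,1,2)),255,shift=4)
    return cv2.resize(m,(x1-x0,y1-y0),interpolation=cv2.INTER_AREA)/255.
def fit(cams,masks,rois,model,p0,step):
    f=lambda p:sum(np.abs(render(c,model(p),r)-m).sum() for c,m,r in zip(cams,masks,rois))
    r=None
    for k in range(3):
        sim=np.vstack([p0]+[p0+np.eye(len(p0))[i]*step[i] for i in range(len(p0))])
        r=minimize(f,p0,method="Nelder-Mead",options=dict(initial_simplex=sim,xatol=.002,fatol=.02,maxiter=600)); p0=r.x; step=np.array(step)/2
    return r.x,r.fun
E
python3 - <<'E'
from fit import *
t=L("top0");s=L("scene0")
def fg(c,roi):
    x0,y0,x1,y1=roi; h=cv2.cvtColor(c["image"],cv2.COLOR_BGR2LAB).astype(float)
    bg=np.median(h[y0:y1,x0:x1].reshape(-1,3),0); d=np.linalg.norm((h[y0:y1,x0:x1]-bg)[...,1:],axis=2)
    return d,h[y0:y1,x0:x1,0]
cas=lambda p:[place(box(-42,42,-28,28,-18,3),p,p[2],18),place(box(-6,6,-20,20,3,18),p,p[2],18)]
R={"top":(t,(336,228,378,264)),"scene":(s,(238,152,276,192))}
M={}
for n,(c,r) in R.items():
    x0,y0,x1,y1=r; im=c["image"][y0:y1,x0:x1].astype(float); bg=np.median(np.r_[im[:3].reshape(-1,3),im[-3:].reshape(-1,3)],0)
    # foreground: not reddish-brown (shadow keeps hue): r dominance ratio
    B,G,Rr=im[...,0],im[...,1],im[...,2]
    d=(Rr-B)/(im.sum(2)+1); hsv=cv2.cvtColor(c["image"],cv2.COLOR_BGR2HSV)[y0:y1,x0:x1]
    m=((B>Rr)|(G>0.8*Rr)|((im.max(2)<45)))  
    M[n]=m.astype(float); cv2.imwrite(f"pics/m_{n}.png",cv2.resize((m*255).astype(np.uint8),None,fx=8,fy=8,interpolation=0))
p=at_z(t,[[356,246]],20)[0]; print("init",p)
yaw0=np.arctan2(*(-(at_z(t,[[371,249.5]],15)-at_z(t,[[343,242]],15))[0][[1,0]]))
print("yaw0",yaw0, "bg",bg)
p0=np.array([p[0],p[1],yaw0])
for k in (["top"],["scene"],["top","scene"]):
    print(k,fit([R[n][0] for n in k],[M[n] for n in k],[R[n][1] for n in k],cas,p0,[4,4,.1]))
# depth
for n,(c,uvs) in {"top":(t,[[352,246],[356,247],[330,260],[245,215],[220,220]]),"scene":(s,[[258,170],[256,165],[280,190],[310,235],[335,260]])}.items():
    print(n,depth_pts(c,uvs).round(1).tolist())
E
```

```text
init [ 471.49270003 -225.39981173   20.        ]
yaw0 1.3013022641913166 bg [41. 47. 90.]
['top'] (array([ 470.80724166, -224.53178043,    1.29803418]), np.float64(72.07058823529411))
['scene'] (array([ 469.34595735, -226.01226816,    1.28780691]), np.float64(49.811764705882354))
['top', 'scene'] (array([ 470.11738423, -225.25226059,    1.29965533]), np.float64(127.47843137254901))
top [[471.6, -213.3, 22.4], [468.7, -222.9, 35.0], [430.8, -151.1, 1.1], [562.6, 95.0, 48.5], [548.9, 166.4, 47.4]]
scene [[470.5, -218.0, 22.5], [472.1, -224.7, 37.1], [458.9, -129.6, 2.9], [528.8, 79.6, 48.4], [530.7, 168.5, 45.3]]
```

Run:
```python
from fit import *
t=L("top0");s=L("scene0")
R={"top":(t,(190,185,275,255)),"scene":(s,(264,214,378,304))}
W,Y,O={},{},{}
for n,(c,r) in R.items():
    x0,y0,x1,y1=r; im=c["image"][y0:y1,x0:x1]; hsv=cv2.cvtColor(im,cv2.COLOR_BGR2HSV).astype(int)
    H,S,V=hsv[...,0],hsv[...,1],hsv[...,2]
    yel=(H>=21)&(H<=34)&(S>140)&(V>110); ora=(H>=9)&(H<=19)&(S>200)&(V>130)
    Y[n],O[n]=yel.astype(float),ora.astype(float)
    st=np.zeros_like(im); st[yel]=(0,255,255); st[ora]=(0,128,255); cv2.imwrite(f"pics/mc_{n}.png",cv2.resize(st,None,fx=6,fy=6,interpolation=0))
    v,u=np.nonzero(yel); print(n,"yellow centroid",u.mean()+x0,v.mean()+y0,yel.sum(),"orange",ora.sum())
    R[n]+=((u.mean()+x0,v.mean()+y0),)
print("tri yellow",tri(t,R["top"][2],s,R["scene"][2]))
# yaw: triangulate rail outer end corners (full-px from crops)
f=lambda x0,y0,k,u,v:(x0+(u+.5)/k-.5,y0+(v+.5)/k-.5)
T=lambda u,v:f(185,180,8,u,v); Sx=lambda u,v:f(260,210,6,u,v)
# corners: A=+x,-y end ; B=-x,-y end(yellow); C=-x,+y ; D=+x,+y  (outer top)
tt=dict(A=T(603,113),B=T(682,388),C=T(137,541),D=T(62,263)); ss=dict(A=Sx(66,215),B=Sx(228,60),C=Sx(666,295),D=Sx(520,492))
P={k:tri(t,tt[k],s,ss[k]) for k in tt}
for k in P: print(k,P[k][0].round(1),round(P[k][1],1))
Q={k:P[k][0] for k in P}
for a,b in("AB","DC","AD","BC"):
    d=(Q[b]-Q[a])[:2]; print(a+b,np.linalg.norm(d).round(1),np.arctan2(d[1],d[0]).round(4))
# per-cam at height 52
for n,c,q in(("top",t,tt),("scene",s,ss)):
    Z={k:at_z(c,[q[k]],52)[0] for k in q}
    for k in Z: print(n,k,Z[k].round(1))
    print(n,"yellow@53",at_z(c,[R[n][2]],53).round(1))
    for a,b in("AB","DC","AD","BC"):
        d=(Z[b]-Z[a])[:2]; print(a+b,np.linalg.norm(d).round(1),np.arctan2(d[1],d[0]).round(4))
```

```text
top yellow centroid 256.8955223880597 230.8955223880597 67 orange 783
scene yellow centroid 309.5 226.5 72 orange 881
tri yellow (array([516.33654477,  61.49063299,  54.12765244]), np.float64(1.3100992960469717))
A [623.   52.1  51.7] 0.0
B [523.8  25.1  52.5] 2.1
C [471.6 217.6  54.1] 1.1
D [570.7 245.5  48.2] 1.0
AB 102.7 -2.8764
DC 102.9 -2.8669
AD 200.4 1.835
BC 199.4 1.8357
top A [623.  52.  52.]
top B [524.6  24.4  52. ]
top C [472.  217.5  52. ]
top D [570.7 244.4  52. ]
top yellow@53 [[516.9  61.1  53. ]]
AB 102.1 -2.868
DC 102.4 -2.8758
AD 199.3 1.8359
BC 200.1 1.8371
scene A [623.1  52.3  52. ]
scene B [522.7  25.4  52. ]
scene C [469.8 216.9  52. ]
scene D [572.5 247.5  52. ]
scene yellow@53 [[515.1  61.1  53. ]]
AB 103.9 -2.8807
DC 107.2 -2.852
AD 201.7 1.8245
BC 198.6 1.8405
```

Run:
```python
from fit import *
t=L("top0");s=L("scene0")
R={"top":(t,(190,185,275,255)),"scene":(s,(264,214,378,304))}
for n,(c,r) in R.items():
    x0,y0,x1,y1=r; im=c["image"][y0:y1,x0:x1]; hsv=cv2.cvtColor(im,cv2.COLOR_BGR2HSV).astype(int)
    H,S,V=hsv[...,0],hsv[...,1],hsv[...,2]
    yel=((H>=21)&(H<=34)&(S>140)&(V>110)).astype(float); ora=((H>=6)&(H<=20)&(S>190)&(V>40)).astype(np.uint8)
    ora=cv2.morphologyEx(ora,cv2.MORPH_CLOSE,np.ones((7,7))).astype(float)
    my=lambda p:[place(box(-p[3]/2,p[3]/2,-p[4]/2,p[4]/2,0,0),p,p[2],53)]
    a,fa=fit([c],[yel],[r],my,np.array([516,61,.266,5,50.]),[2,2,.03,1,4])
    mo=lambda p:[place(box(-p[3]/2,p[3]/2,-p[4]/2,p[4]/2,0,0),p,p[2],47.5)]
    b,fb=fit([c],[ora],[r],mo,np.array([564,76,.266,90,74.]),[3,3,.03,5,4])
    ex=np.array([np.cos(.266),np.sin(.266)]); ey=np.array([-ex[1],ex[0]])
    print(n,"yellow",a.round(3),round(fa,1),"-> comp",(a[:2]+50*ex).round(1)); print("   cover",b.round(3),round(fb,1), "cover value rel.",((b[:2]-a[:2])@ey).round(1),((b[:2]-a[:2])@ex).round(1))
```

```text
top yellow [5.16792e+02 6.15790e+01 2.77000e-01 9.60200e+00 5.39220e+01] 11.2 -> comp [565.   74.7]
   cover [5.61593e+02 8.51670e+01 2.65000e-01 8.83500e+01 7.24890e+01] 28.1 cover value rel. 11.0 49.4
scene yellow [5.1522e+02 6.0606e+01 2.7600e-01 9.9870e+00 5.3738e+01] 11.0 -> comp [563.5  73.7]
   cover [5.57103e+02 8.40820e+01 2.72000e-01 8.86490e+01 7.39590e+01] 66.4 cover value rel. 11.6 46.6
```

```bash
cat > cfg.py <<'E'
import numpy as np
from workcell import *
COMP=np.array([564.3,74.3]); CY=.267; FR=np.array([470.1,-225.2]); FY=1.297
def Rz(y): c,s=np.cos(y),np.sin(y); return np.array([[c,s,0],[s,-c,0],[0,0,-1.]])
ex=np.array([np.cos(CY),np.sin(CY)]); ey=np.array([-ex[1],ex[0]])
def C(x,y,z): return np.r_[COMP+x*ex+y*ey,z]   # z world
E
python3 - <<'E'
from cfg import *
for f in(0,np.pi):
    for n,P,y in(("push",C(0,-13,53),CY),("push2",C(0,60,53),CY),("shut",C(0,95,53),CY),("hi",C(0,0,180),CY),("ins",C(0,0,40),CY),("gr",np.r_[FR,30],FY),("grhi",np.r_[FR,180],FY)):
        q=inverse_kinematics(P,Rz(y+f)); print(f,n,None if q is None else np.round(q,2))
E
```

```text
0 push [-0.43  0.72  0.31  1.88 -0.37  0.6   0.38]
0 push2 [-0.54  0.7   0.29  1.9  -0.34  0.59  0.23]
0 shut [-0.59  0.7   0.26  1.9  -0.3   0.58  0.14]
0 hi [-0.55  0.54  0.45  1.82 -0.3   0.85  0.31]
0 ins [-0.44  0.73  0.29  1.89 -0.36  0.57  0.36]
0 gr [ 0.29  0.68  0.06  2.01 -0.08  0.46  1.71]
0 grhi [-0.07  0.48  0.55  1.94 -0.34  0.81  1.96]
3.141592653589793 push [-0.83  1.    1.01  1.9  -1.09  0.93 -2.14]
3.141592653589793 push2 [-0.96  0.99  1.01  1.92 -1.1   0.92 -2.25]
3.141592653589793 shut [-1.03  0.99  1.01  1.92 -1.1   0.92 -2.32]
3.141592653589793 hi [-0.95  0.88  1.22  1.84 -0.93  1.14 -2.26]
3.141592653589793 ins [-0.85  1.03  1.    1.91 -1.13  0.92 -2.13]
3.141592653589793 gr [ 0.03  0.73  0.43  2.02 -0.6   0.51 -0.95]
3.141592653589793 grhi [-0.32  0.63  0.96  1.95 -0.66  0.91 -0.87]
```

Run:
```python
from cfg import *
import cv2,pickle
movep(C(0,-13,150),Rz(CY)); clamp()
s=read_state(); print("t",s["time"],"gap",s["finger_gap"],s["eef_pos"].round(1))
movel(C(0,-13,75)); 
hit=movel(C(0,-13,53.5),max_speed=30,guard=4)
s=read_state(); print("hit",hit,"t",s["time"],s["eef_pos"].round(1),s["ft_force"].round(2))
for n in("scene","top"):
    c=camera(n); cv2.imwrite(f"pics/{n}1.png",c["image"]); pickle.dump(c,open(f"pics/{n}1.pkl","wb"))
from h import crop,L
crop(L("scene1"),200,150,400,300,4,"pics/s1z.png")
```

```text
t 3.225 gap 0.11230343006878687 [567.7  61.8 150. ]
hit False t 4.7417 [567.8  61.7  53.6] [-0.69 -0.88  0.22]
```

View pics/s1z.png

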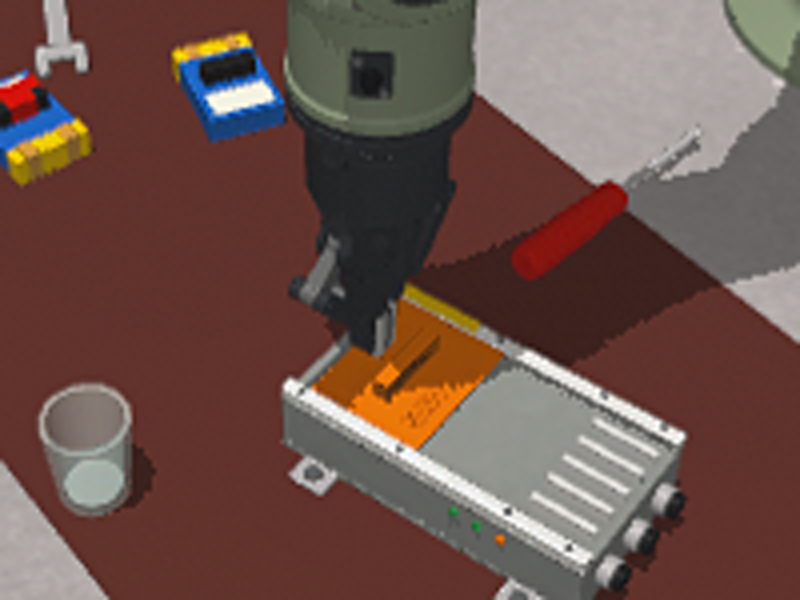

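The closed fingers stand on the -y side of the bar, at zoomed (378,340), with the bar at (410,365). I'll touch the plate under guard to confirm where the fingertips are, then push.

Run:
```python
from cfg import *
import cv2,pickle
hit=movel(C(0,-13,43),max_speed=20,guard=4)
s=read_state(); z0=s["eef_pos"][2]; print("touch",hit,z0.round(2),s["ft_force"].round(2))
movel(C(0,-13,z0+5),max_speed=40)
hit=movel(C(0,62,z0+5),max_speed=50,guard=12)
s=read_state(); p=s["eef_pos"]; print("push",hit,"t",s["time"],p.round(1),"y_c",((p[:2]-COMP)@ey).round(1),"x_c",((p[:2]-COMP)@ex).round(1),s["ft_force"].round(2))
for n in("scene","top"):
    c=camera(n); cv2.imwrite(f"pics/{n}2.png",c["image"]); pickle.dump(c,open(f"pics/{n}2.pkl","wb"))
from h import crop,L
crop(L("scene2"),200,150,400,300,4,"pics/s2z.png")
```

```text
touch True 47.44 [-1.89  0.38 11.88]
push True t 6.7417 [549.6 126.6  52.2] y_c 54.3 x_c -0.4 [ 1.66 -5.09  3.23]
```

View pics/s2z.png

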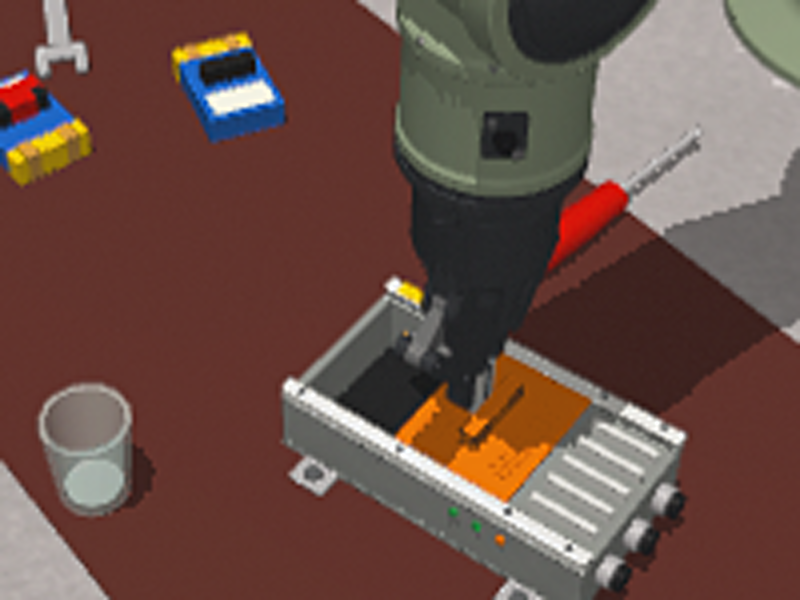

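The plate was touched at z=47.4, against 47.5 expected, so the TCP is the shut fingertip. The push stopped at y=54.3, which puts the cover at about 0.070. The picture shows the compartment open, dark floor at (385,390). Next I'll check the compartment with the arm out of the way and fetch the cassette.

Run:
```python
from cfg import *
import cv2,pickle
movel(C(0,49,53),max_speed=60); movel(C(0,45,150),max_speed=250)
movep(np.r_[FR,130],Rz(FY)); open_gripper()
s=read_state(); print("t",s["time"],s["eef_pos"].round(1),s["finger_gap"])
for n in("scene","top"):
    c=camera(n); cv2.imwrite(f"pics/{n}3.png",c["image"]); pickle.dump(c,open(f"pics/{n}3.pkl","wb"))
from h import crop,L
crop(L("scene3"),160,100,360,250,4,"pics/s3z.png"); crop(L("top3"),185,180,285,255,8,"pics/t3z.png")
crop(L("scene3"),260,210,380,310,6,"pics/s3c.png")
```

```text
t 9.8 [ 470.1 -225.2  130. ] 85.76811958487929
```

View pics/s3z.png

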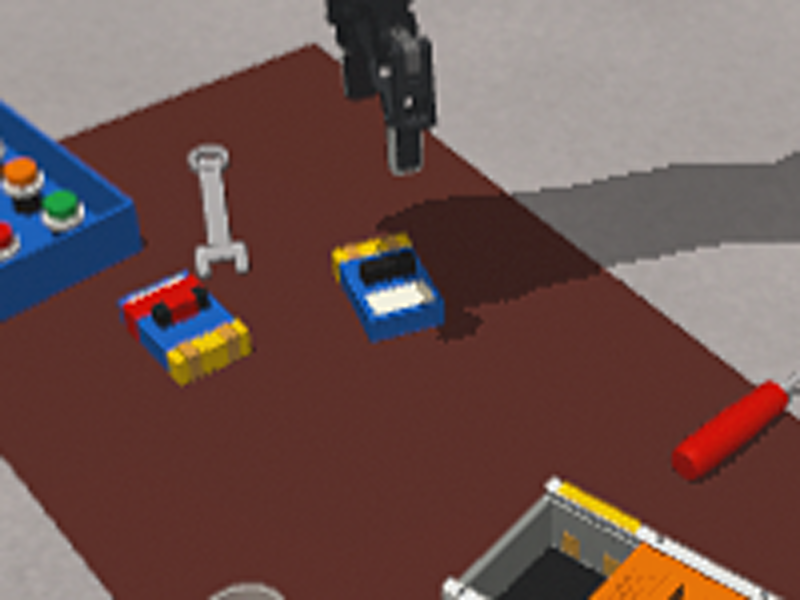

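View pics/t3z.png

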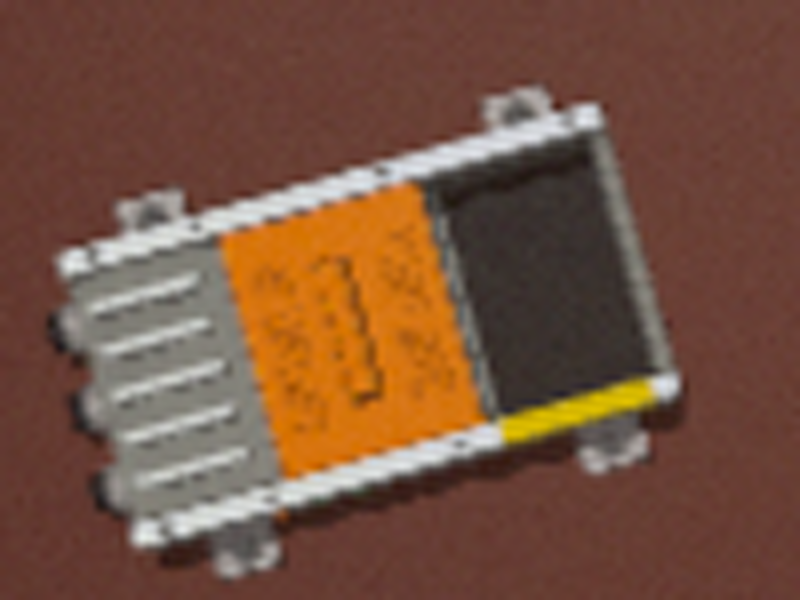

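View pics/s3c.png

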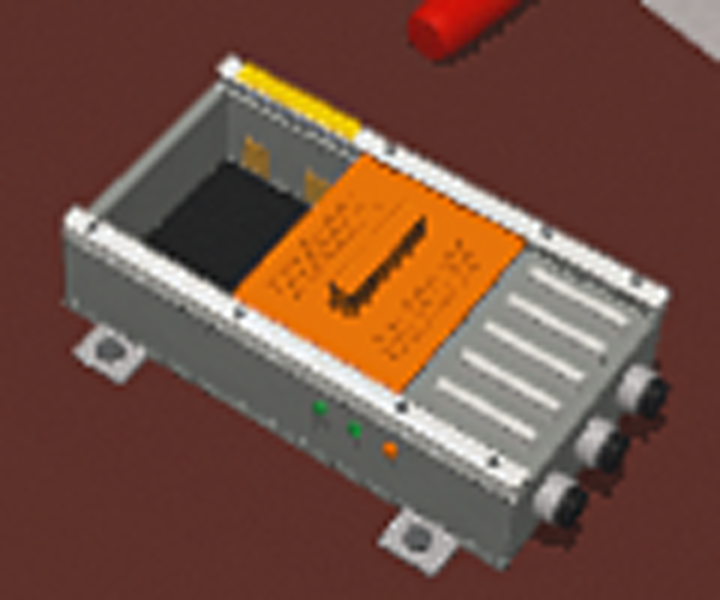

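Run:
```python
from cfg import *
from h import *
t=L("top3");s=L("scene3")
f=lambda x0,y0,k,u,v:(x0+(u+.5)/k-.5,y0+(v+.5)/k-.5)
T=lambda u,v:f(185,180,8,u,v); S=lambda u,v:f(260,210,6,u,v)
def cf(P): return np.round([(P[:2]-COMP)@ex,(P[:2]-COMP)@ey,P[2]],1)
for n,p,z in (("floor NE",(593,160),4),("floor SE",(648,378),4),("floor SW",(503,415),4),("floor NW",(447,205),4),("rim E in top",(600,140),43),("rim E in bot",(655,375),43),("rim W top",(440,190),43),("rim W bot",(493,415),43)):
    print("top",n,cf(at_z(t,[T(*p)],z)[0]))
for n,p,z in(("floor -x-y",(228,162),4),("floor left",(148,237),4),("contact1",(257,155),14.5),("cover edge a",(362,157),47.5),("cover edge b",(237,298),47.5),("cover edge c",(525,240),47.5),("cover d",(402,392),47.5)):
    print("scene",n,cf(at_z(s,[S(*p)],z)[0]))
for n,p in(("a",(418,185)),("b",(482,422)),("c",(222,238)),("d",(285,475))): print("top cover",n,cf(at_z(t,[T(*p)],47.5)[0]))
```

```text
top floor NE [ 40.4 -28.1   4. ]
top floor SE [-42.7 -26.    4. ]
top floor SW [-41.4  29.    4. ]
top floor NW [38.9 28.2  4. ]
top rim E in top [ 42.6 -33.2  43. ]
top rim E in bot [-44.  -29.5  43. ]
top rim W top [40.8 26.8 43. ]
top rim W bot [-42.1  30.1  43. ]
scene floor -x-y [-44.2 -28.2   4. ]
scene floor left [  8. -30.   4.]
scene contact1 [-46.7 -15.7  14.5]
scene cover edge a [-45.8  33.8  47.5]
scene cover edge b [40.9 36.1 47.5]
scene cover edge c [-48.2 106.1  47.5]
scene cover d [ 39.7 108.   47.5]
top cover a [44.2 33.6 47.5]
top cover b [-43.6  34.2  47.5]
top cover c [ 44.8 105.9  47.5]
top cover d [-42.8 106.6  47.5]
```

The measured compartment edges are centred within about 1 mm of my estimate (±43 × ±29), and the cover measures about 70 mm open. Grasping now.

Run:
```python
from cfg import *
import cv2,pickle
movel(np.r_[FR,60],max_speed=150); hit=movel(np.r_[FR,30.3],max_speed=50,guard=6)
s=read_state(); print("hit",hit,s["eef_pos"].round(1),s["ft_force"].round(1))
if not hit:
    clamp(); s=read_state(); print("gap",s["finger_gap"],s["eef_pos"].round(2),s["ft_force"].round(1))
    movel(np.r_[FR,36],max_speed=15); s=read_state(); print("t",s["time"],"gap",s["finger_gap"],s["ft_force"].round(2))
for n in("scene","top"):
    c=camera(n); cv2.imwrite(f"pics/{n}4.png",c["image"]); pickle.dump(c,open(f"pics/{n}4.pkl","wb"))
from h import crop,L
crop(L("scene4"),200,110,320,200,6,"pics/s4z.png")
```

```text
hit False [ 470.1 -225.2   30.3] [-0.2 -0.5  0.6]
gap 9.55715391827272 [ 470.17 -225.2    30.56] [-2.6  0.9  6.4]
t 12.4667 gap 9.632234827103675 [-0.14  0.14 -2.47]
```

View pics/s4z.png

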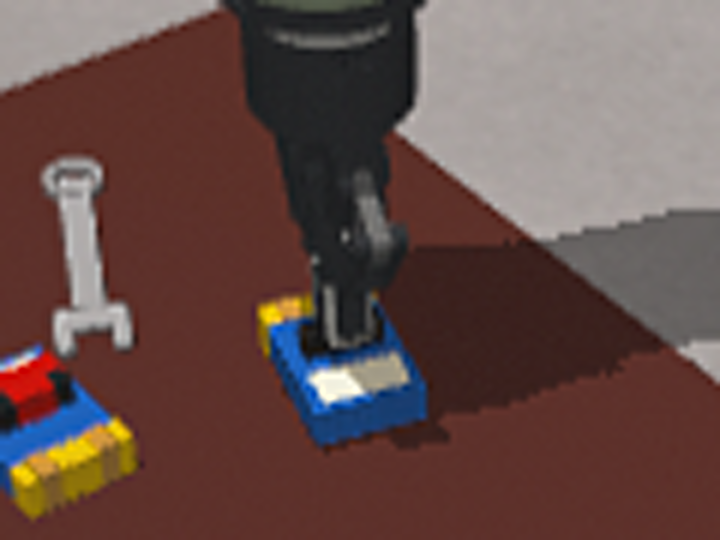

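The cassette has come off the bench, but the gap reads 9.6 mm rather than 12 because only the pad tips hold the rib. I'll shake-test it at a height where a slip would be harmless.

Run:
```python
from cfg import *
import cv2,pickle
from fit import *
movel(np.r_[FR,40],max_speed=40)
d=np.r_[Rz(FY)[:2,1],0]
movel(np.r_[FR,40]+25*d,max_speed=150);movel(np.r_[FR,40],max_speed=150)
d=np.r_[Rz(FY)[:2,0],0]
movel(np.r_[FR,40]-20*d,max_speed=150);movel(np.r_[FR,40],max_speed=150)
s=read_state(); print("t",s["time"],"gap",s["finger_gap"],s["ft_force"].round(2),s["torque"].round(2))
for n in("scene","top"):
    c=camera(n); cv2.imwrite(f"pics/{n}5.png",c["image"]); pickle.dump(c,open(f"pics/{n}5.pkl","wb"))
crop(L("scene5"),200,110,320,200,6,"pics/s5z.png")
# depth on body top & levelness
for nm,k in(("scene4",36-30.3),("scene5",40-30.3)):
    c=L(nm); g=np.array([[x,y] for x in np.linspace(-38,38,39) for y in np.linspace(-25,25,26)])
    g=g[(abs(g[:,0])>14)]
    P=place(np.c_[g,np.zeros(len(g))],FR,FY,21+k); uv=np.round(proj(c,P)).astype(int)
    W=depth_pts(c,uv); loc=np.c_[(W[:,:2]-FR)@[[np.cos(FY),-np.sin(FY)],[np.sin(FY),np.cos(FY)]],W[:,2]]
    ok=abs(W[:,2]-21-k)<6; A=np.c_[loc[ok,:2],np.ones(ok.sum())]; co=np.linalg.lstsq(A,loc[ok,2],rcond=None)[0]; print(nm,ok.sum(),len(ok),"slopes",co[:2].round(3),"z0",co[2].round(1),"expected",21+k)
```

```text
t 14.0167 gap 9.567787264018165 [ 0.65 -0.08 -2.21] [-0.04  0.03 -0.  ]
scene4 425 624 slopes [ 0.008 -0.001] z0 27.8 expected 26.7
scene5 425 624 slopes [ 0.01  -0.013] z0 31.6 expected 30.7
```

View pics/s5z.png

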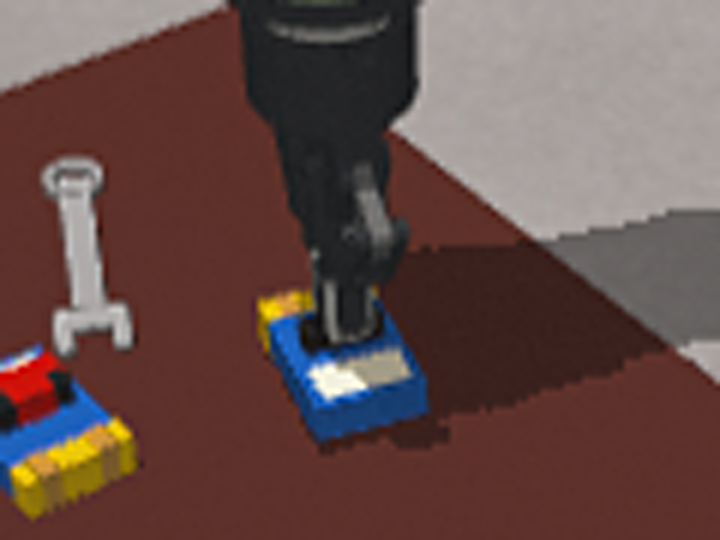

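Level and steady after the shake. Carrying it over the compartment in a straight line.

Run:
```python
from cfg import *
import cv2,pickle
from fit import *
movel(np.r_[FR,125],max_speed=100)
movel(C(0,0,125),Rz(CY),max_speed=130); movel(C(0,0,100),max_speed=80)
s=read_state(); print("t",s["time"],"gap",s["finger_gap"],s["ft_force"].round(2),s["eef_pos"].round(1))
for n in("scene","top"):
    c=camera(n); cv2.imwrite(f"pics/{n}6.png",c["image"]); pickle.dump(c,open(f"pics/{n}6.pkl","wb"))
crop(L("scene6"),230,140,380,310,3.5,"pics/s6z.png"); crop(L("top6"),185,170,285,260,6,"pics/t6z.png")
```

```text
t 18.1417 gap 9.827060536118259 [ 0.03  0.37 -2.28] [564.   74.1  99.4]
```

View pics/s6z.png

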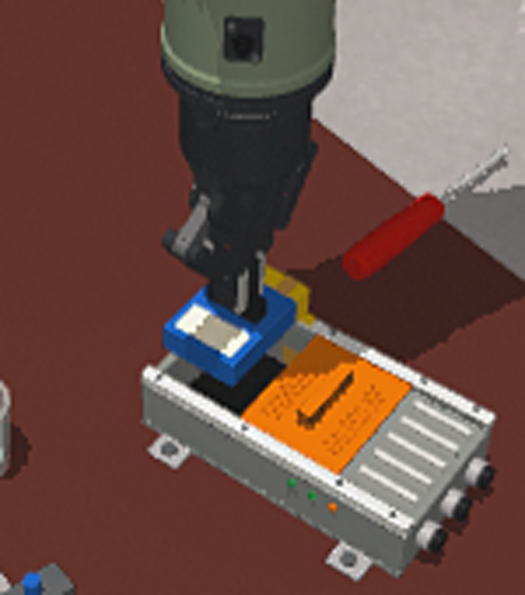

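View pics/t6z.png

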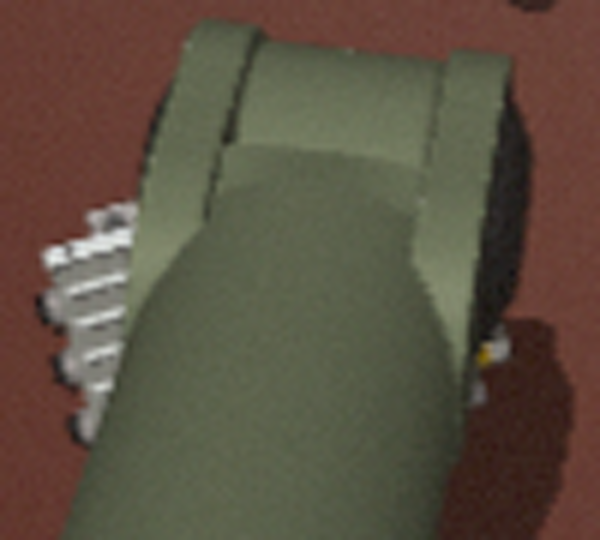

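Run:
```python
from cfg import *
from fit import *
c=L("scene6"); x0,y0,x1,y1=260,195,330,260;k=10
im=cv2.resize(c["image"][y0:y1,x0:x1],None,fx=k,fy=k,interpolation=cv2.INTER_CUBIC)
ctr=np.array([564.,74.1])+0; zb=99.4-30.3
b=place(box(-42,42,-28,28,0,21),ctr,CY,zb); uv=((proj(c,b)-[x0,y0]+.5)*k-.5).astype(int)
for i in range(8):
    for j in range(i):
        if bin(i^j).count("1")==1: cv2.line(im,tuple(map(int,uv[i])),tuple(map(int,uv[j])),(0,255,0),1)
r=box(-45,45,-31,31,39,39); uv=((proj(c,place(r,COMP,CY,4))-[x0,y0]+.5)*k-.5).astype(int)[[0,2,6,4]]
cv2.polylines(im,[uv.reshape(-1,1,2)],True,(255,0,255),1)
r=box(-45,45,-31,31,0,0); uv=((proj(c,place(r,COMP,CY,4))-[x0,y0]+.5)*k-.5).astype(int)[[0,2,6,4]]
cv2.polylines(im,[uv.reshape(-1,1,2)],True,(255,255,0),1)
cv2.imwrite("pics/o6.png",im[:600,:800])
```

```text
(no output)
```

View pics/o6.png

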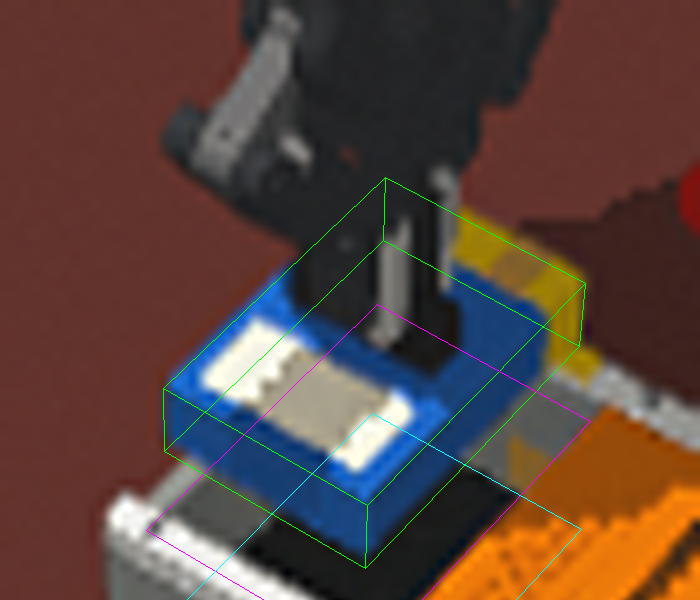

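Run:
```python
from cfg import *
from fit import *
c=L("scene6"); r=(266,205,330,256); x0,y0,x1,y1=r
im=c["image"][y0:y1,x0:x1].astype(int); B,G,R=im[...,0],im[...,1],im[...,2]
u,v=np.meshgrid(np.arange(x0,x1),np.arange(y0,y1)); zu,zv=(u-260)*10+5,(v-195)*10+5
blue=(B>R+20)&(B>60); white=(R>110)&(abs(R-B)<70)&(zu>190)&(zu<425)&(zv>310)&(zv<480)&(G>100)
yel=(R>90)&(G>70)&(B<60)&(G>.6*R)&(zu<590)&(zv<345)
fg=(blue|white|yel)
ign=((zv<375)&(zu>285)&(zu<470))|(zu>590)|((zu>540)&(zv>330))
ign|=(zv<300)&(zu<300)&False
st=np.zeros_like(im,np.uint8); st[fg]=255; st[ign]=128; cv2.imwrite("pics/m6.png",cv2.resize(st,None,fx=8,fy=8,interpolation=0))
for zb in (67.6,69.1,70.6):
    best=None
    def f(p): return (np.abs(render(c,[place(box(-42,42,-28,28,0,21),p,p[2],zb)],r)-fg)*(~ign)).sum()
    p0=np.array([564,74.,CY])
    for st_ in(3,1.5):
        q=minimize(f,p0,method="Nelder-Mead",options=dict(initial_simplex=np.vstack([p0,p0+[st_,0,0],p0+[0,st_,0],p0+[0,0,.05]]),xatol=.01,fatol=.05)); p0=q.x
    print(zb,p0.round(3),round(q.fun,1),"rel to scene comp:",((p0[:2]-[563.5,73.7])@np.c_[ex,ey]).round(1))
```

```text
67.6 [5.61166e+02 7.04370e+01 2.82000e-01] 31.0 rel to scene comp: [-3.1 -2.5]
69.1 [5.61965e+02 7.14790e+01 2.82000e-01] 31.0 rel to scene comp: [-2.1 -1.7]
70.6 [5.63074e+02 7.25500e+01 2.86000e-01] 30.8 rel to scene comp: [-0.7 -1. ]
```

View pics/m6.png

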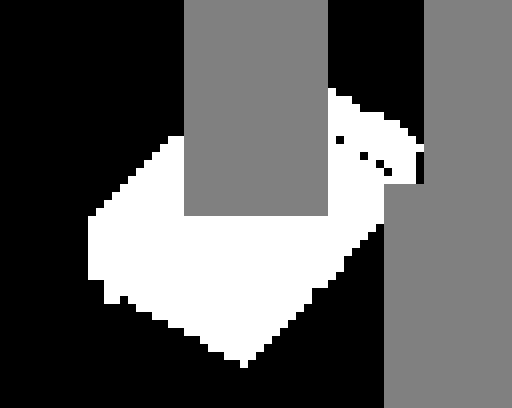

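Run:
```python
from cfg import *
from fit import *
c=L("scene6")
def S(zu,zv): return [260+(zu+.5)/10-.5,195+(zv+.5)/10-.5]
for n,pts in (("label/top",[(250,360),(330,405),(380,435),(230,375),(430,415),(490,330),(260,310),(350,485)]),):
    W=depth_pts(c,[S(*p) for p in pts]); 
    for w in W: print(((w[:2]-COMP)@np.c_[ex,ey]).round(1),w[2].round(1))
c3=L("scene3"); 
g=[(x,y) for x in(-52,52) for y in np.arange(-30,140,17)]
P=np.array([C(x,y,52) for x,y in g]); W=depth_pts(c3,np.round(proj(c3,P)).astype(int)); print("rail z",W[:,2].round(1))
P=np.array([C(x,y,47.5) for x in(-35,0,35) for y in(45,55,85,95)]); W=depth_pts(c3,np.round(proj(c3,P)).astype(int)); print("plate z",W[:,2].round(1))
```

```text
[ 24.5 -17.2] 92.0
[24.   4.6] 91.3
[27.  20.3] 94.8
[ 30.7 -18. ] 91.8
[11.  22.6] 88.7
[-16.7  19.3] 90.6
[  8.5 -26.4] 88.9
[39.1 21.2] 89.9
rail z [55.1 54.6 52.6 53.7 52.4 51.8 54.8 52.1 53.1 50.8 55.1 50.8 52.2 54.4
 51.2 52.  51.6 52.6 55.2 53.6]
plate z [ 47.5  45.4  47.9  49.9  47.1  49.2  50.8 795.9  48.4  46.4  49.1  47.1]
```

Run:
```python
from cfg import *
import cv2,pickle
from fit import *
movel(C(.5,.5,85),max_speed=60)
s=read_state(); print("F0",s["ft_force"].round(2))
hit=movel(C(.5,.5,45.5),max_speed=20,guard=4)
s=read_state(); print("hit",hit,"t",s["time"],"gap",s["finger_gap"],s["ft_force"].round(2),s["torque"].round(2),s["eef_pos"].round(1))
c=camera("scene"); pickle.dump(c,open("pics/scene7.pkl","wb")); crop(c,250,190,350,265,8,"pics/s7z.png")
```

```text
F0 [-0.62 -0.86 -1.4 ]
hit False t 20.7667 gap 9.66824188582837 [ 0.77  0.08 -1.31] [ 0.   -0.06  0.07] [564.7  74.9  45.6]
```

View pics/s7z.png

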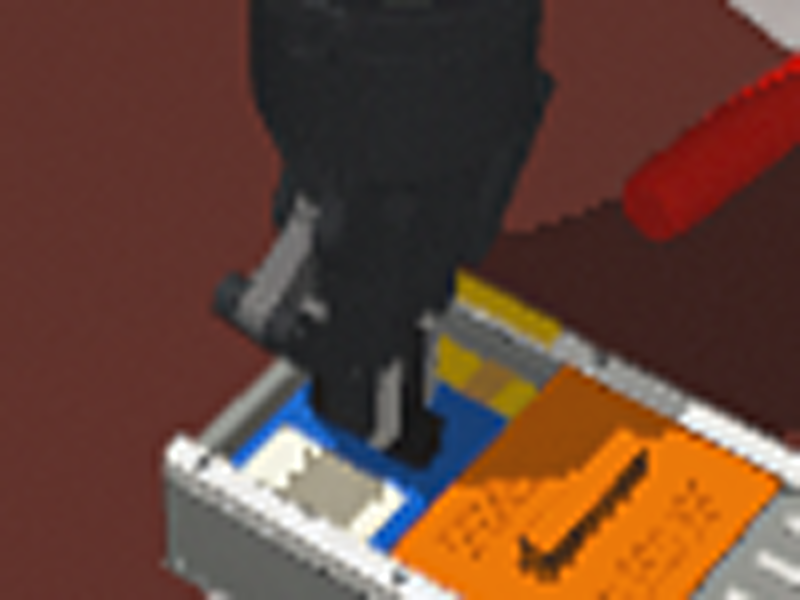

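It went in without contact, with the underside about 11 mm above the floor, the contacts under the yellow mark, and the fingers high enough to open clear of the rails. An 11 mm fall gives about 0.47 m/s, below the 0.55 limit. Releasing now.

Run:
```python
from cfg import *
import cv2,pickle
from fit import *
open_gripper()
s=read_state(); print("t",s["time"],"gap",s["finger_gap"],s["ft_force"].round(2),s["eef_pos"].round(1))
movel(C(.5,.5,140),max_speed=120); movep(C(0,190,170),Rz(CY)); clamp()
s=read_state(); print("t",s["time"],"gap",s["finger_gap"])
for n in("scene","top"):
    c=camera(n); pickle.dump(c,open(f"pics/{n}8.pkl","wb"))
crop(L("scene8"),250,190,350,265,8,"pics/s8z.png"); crop(L("top8"),185,170,285,245,8,"pics/t8z.png")
```

```text
t 21.5333 gap 85.54377584038286 [0.55 0.27 0.69] [564.7  74.9  45.5]
t 24.025 gap -0.14391349166829898
```

View pics/s8z.png

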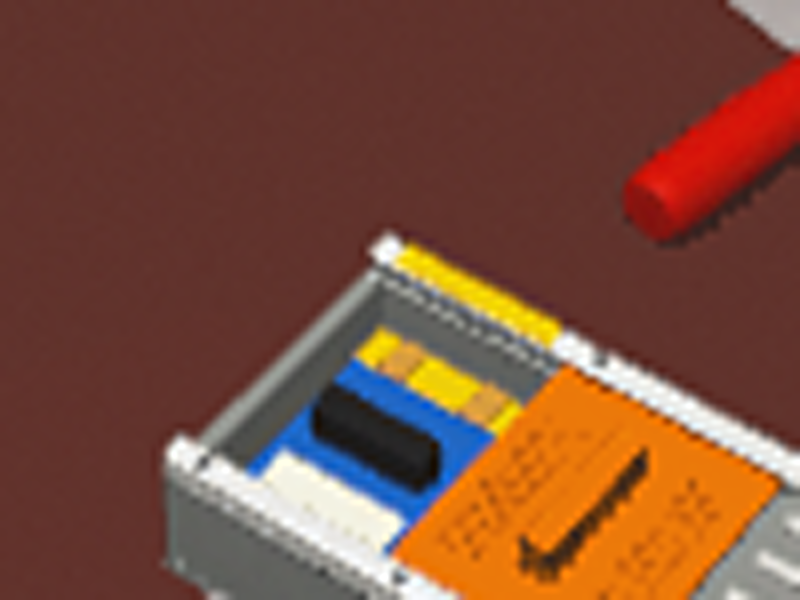

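View pics/t8z.png

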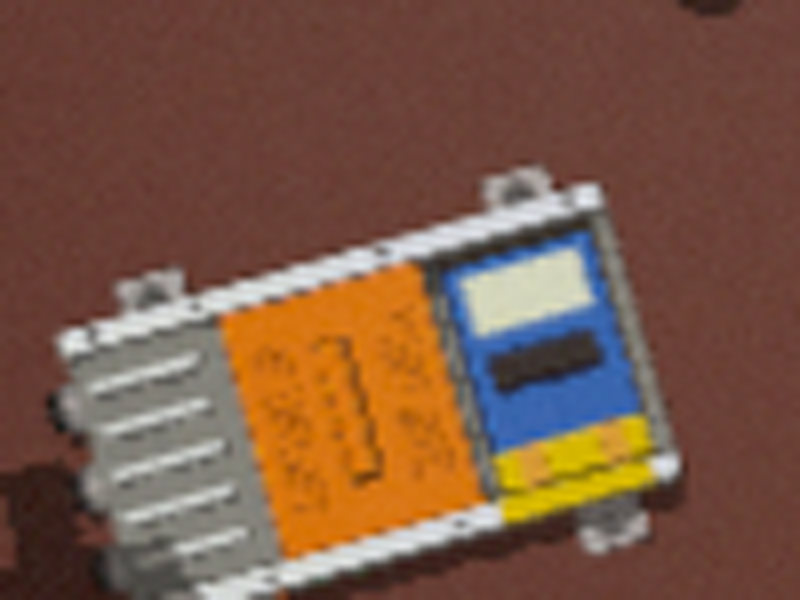

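Seated flat, with the brass contacts under the yellow mark in both views. I'll check heights by depth and triangulation, then shut the cover.

Run:
```python
from cfg import *
import cv2,pickle
from fit import *
for n in("top8","scene8"):
    c=L(n)
    for nm,xs,ys,z in(("body",[-30,-24,-15,13],np.arange(-16,20,4),25),("rib",[-3,0,3],np.arange(-12,13,4),40)):
        P=np.array([C(x,y,z) for x in xs for y in ys]); W=depth_pts(c,np.round(proj(c,P)).astype(int)); A=np.c_[(W[:,:2]-COMP)@np.c_[ex,ey],np.ones(len(W))]
        co=np.linalg.lstsq(A,W[:,2],rcond=None)[0]; print(n,nm,"median z",np.median(W[:,2]).round(1),"expected",z,"slopes",co[:2].round(3))
f=lambda x0,y0,k,u,v:(x0+(u+.5)/k-.5,y0+(v+.5)/k-.5)
p,e=tri(L("top8"),f(185,170,8,547,362),L("scene8"),f(250,190,8,377,432)); print("rib mid tri",p.round(1),e.round(1),"comp frame",((p[:2]-COMP)@np.c_[ex,ey]).round(1))
movep(C(0,92,110),Rz(CY)); movel(C(0,92,70),max_speed=120); h=movel(C(0,92,52.7),max_speed=30,guard=4); s=read_state(); print("down",h,s["eef_pos"].round(1))
if not h:
    hit=movel(C(0,8,52.7),max_speed=45,guard=12)
    s=read_state(); p=s["eef_pos"]; print("shut",hit,"t",s["time"],"y_c",((p[:2]-COMP)@ey).round(1),p.round(1),s["ft_force"].round(2))
    c=camera("scene"); pickle.dump(c,open("pics/scene9.pkl","wb")); crop(c,250,190,380,287,6,"pics/s9z.png")
```

```text
top8 body median z 25.7 expected 25 slopes [-0.016  0.003]
top8 rib median z 39.5 expected 40 slopes [0.099 0.045]
scene8 body median z 26.0 expected 25 slopes [0.056 0.112]
scene8 rib median z 40.9 expected 40 slopes [0.121 0.051]
rib mid tri [563.5  73.3  36.3] 0.4 comp frame [-1.  -0.8]
down False [540.1 163.   52.7]
shut True t 27.3833 y_c 16.2 [560.   89.9  52.5] [0.39 4.68 2.52]
```

View pics/s9z.png

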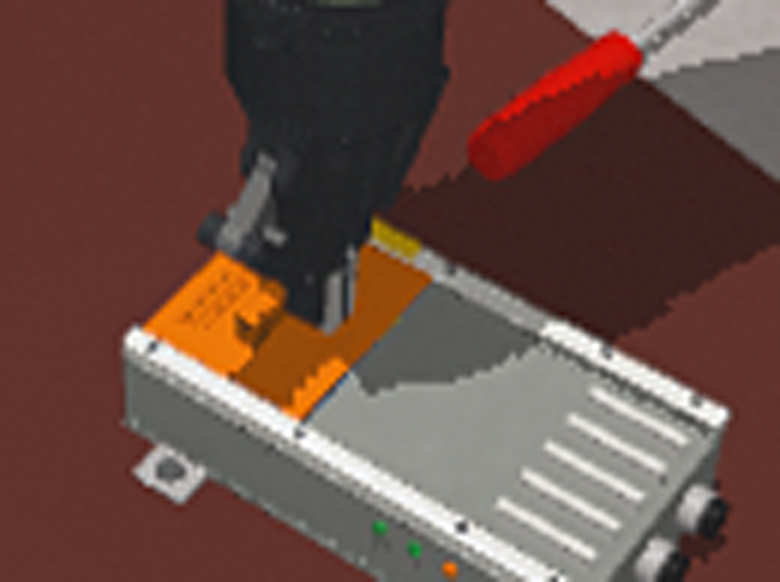

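The push stopped at y=16.2. With the open stop at 54.3, that makes 70.1 mm of travel between the stops, so the cover is shut. Retreating to verify.

Run:
```python
from cfg import *
import cv2,pickle
from fit import *
movel(C(0,22,52.7),max_speed=40); movel(C(0,25,150),max_speed=200); movep(C(0,230,230),Rz(CY))
s=read_state(); print("t",s["time"],s["ft_force"].round(2))
for n in("scene","top"):
    c=camera(n); pickle.dump(c,open(f"pics/{n}10.pkl","wb")); cv2.imwrite(f"pics/{n}10.png",c["image"])
crop(L("top10"),185,170,285,245,8,"pics/t10z.png")
t=L("top10"); r=(190,185,275,255); x0,y0,x1,y1=r
hsv=cv2.cvtColor(t["image"][y0:y1,x0:x1],cv2.COLOR_BGR2HSV).astype(int); H,S,V=hsv[...,0],hsv[...,1],hsv[...,2]
ora=cv2.morphologyEx(((H>=6)&(H<=20)&(S>190)&(V>40)).astype(np.uint8),cv2.MORPH_CLOSE,np.ones((7,7))).astype(float)
b,fb=fit([t],[ora],[r],lambda p:[place(box(-p[3]/2,p[3]/2,-p[4]/2,p[4]/2,0,0),p,p[2],47.5)],np.array([564,74,.266,90,74.]),[3,3,.03,5,4])
print("cover",b.round(2),"value",((b[:2]-[516.79,61.58])@ey).round(1))
d=cv2.absdiff(L("top0")["image"],t["image"]).max(2);
```

```text
t 29.2417 [ 1.08 -0.5  -0.4 ]
cover [5.6483e+02 7.4330e+01 2.7000e-01 8.8190e+01 7.2440e+01] value -0.4
```

View pics/t10z.png

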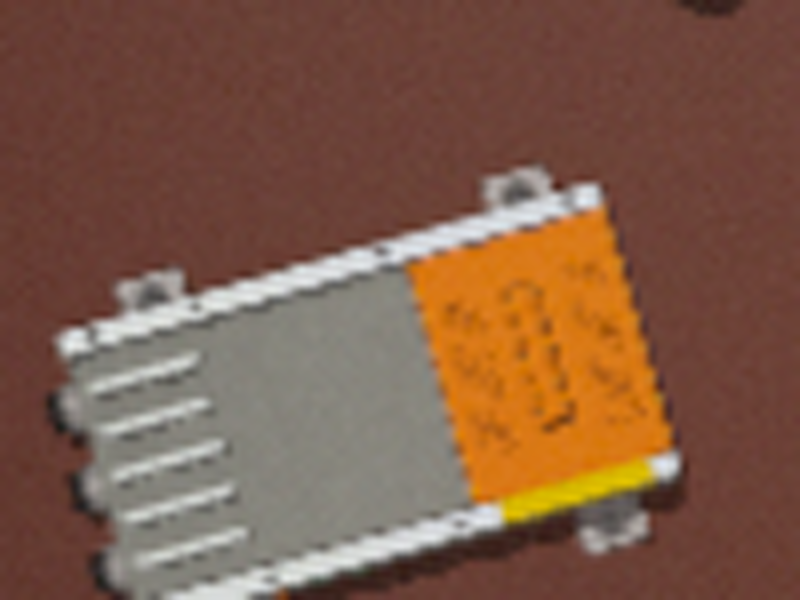

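View pics/scene10.png

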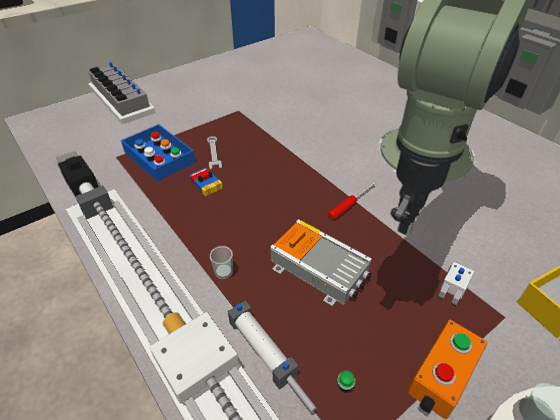

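The cover is shut at about 0 mm, everything else is where it was, and the arm is clear. Handing in.

```bash
python3 -c "
from workcell import *
finish_job(); print(read_state()['time'])"
```

```text
the job is handed in; nothing more can be done
the job is handed in; nothing more can be done
```

The fresh cassette is in the compartment, contacts to contacts, and the cover is shut. I handed the job in at about 29 s of the 64 s; no verdict is reported back.

I pushed the cover open to its stop with closed fingers and lifted the fresh cassette by its rib. I then turned it to match the compartment and lowered it in without contact. I let go about 11 mm above the floor so the fingers could open over the rails. That is an estimated 0.47 m/s fall, under the 0.55 limit. Last, I pushed the cover back to its shut stop.

**Cover:** it moved 70.1 mm between the two stops, and the final top picture put it at -0.4 mm, so shut within measuring error.

**Cassette:** it looked flat in both views, with the contacts under the yellow mark. Measured by depth, the body top was at 25.7 and 26.0 mm (25 expected) and the rib top at 39.5 and 40.9 mm (40 expected). Its middle was about 1.3 mm from the compartment's.

**Bench:** nothing else looks moved in the final scene picture. I judged that by eye, without measuring each item.

**Checks that disagreed:**
- The finger gap read 9.6 mm on the 12 mm rib, because only the pad tips held it. I shake-tested the grip at low height and it held.
- Before insertion, the scene camera put the held cassette about 2 mm off in x and in y. The arm's own position said it was aligned, and it went in without touching.
- The two cameras differed by 1–2 mm throughout, and the triangulated rib point came out 36 mm high instead of 40.
- Tilt fitted from the scene camera's noisy depth was up to 0.12, while the top camera's fit on the body was about 0.02. I trusted the top camera and the pictures on flatness.

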